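Load a rover's sprung battery bay

ROBOT

A 7-joint arm with a two-finger parallel gripper is mounted at the origin on the work surface. World frame = base frame: x ahead of the robot, y to its left, z up, the work surface at z = 0. Lengths are in m, angles in rad, forces in N, time in s.
With the tool pointing down it reaches from about 0.425 to 0.875 m from the base axis. Payload 4.7 kg.
Tool frame: the origin (TCP) lies on the centre line of the jaws, within the pads' length; the fingertips stand 22 mm ahead of it and the grasp point (between the pads) lies 3 mm ahead of it; z points along the fingers, y is the direction in which the jaws open and shut (so a half turn about z gives the same grasp; the last joint's range is limited). The gripper opens to 87 mm and grips with 3 to 60 N. Pads are 19 mm wide; open, the fingers measure 117 mm over their backs; the gripper's body (75 mm by 190 mm) begins 51 mm behind the grasp point.
Start: joints at [1.129, 0.321, -0.07, 1.45, 0.023, 1.371, -0.057], TCP at [0.286, -0.584, 0.245] pointing down, gripper open.
Joint ranges: [-2.86, 2.86], [-0.3, 2.09], [-1.38, 1.24], [0.06, 2.45], [-1.56, 4.7], [0.09, 2.05], [-2.69, 2.69]. Speed limits (rad/s): [2.57, 2.57, 3.14, 3.14, 3.14, 3.14, 3.14].

INTERFACE

Orientations are given as a rotation vector (axis times angle).
In Python, from bench import ctrl, imaging, close_job, finder gives the robot as it stands. The module is installed in compiled form; this text tells all that it offers.
- The arm moves only by the shell command python3 -m jog 'ROWS' [FORCE]. ROWS is JSON, a list that holds one entry, the list of rows, each a list of 7 numbers: the shift along the tool's x, y, z in cm, then the turn, a rotation vector about the tool's x, y, z in degrees, then the finger opening in cm, from 0 to 8.7. In form: [[[dx, dy, dz, ax, ay, az, claw], ...]]. A call has 1 to 12 rows; each row shifts and turns the commanded pose from where the row before left it, along the tool's axes as they then stand; what a row does not reach is not made up. A row lasts 1/10 s, in which the tool goes at most 50 mm and 8.59 degrees, less where a joint would pass 70% of its speed; a pose out of reach is approached as far as the arm can. A call is refused whole if a number of a shift passes 5 or a number of a turn 8.59, either way. A call with a gripper value outside its range is refused whole. The fingers move at their own pace and stop on an object; FORCE is the grip in N (left out, the last holds). Time passes only in rows, so rows that do not move let the fingers close. It gives the time, the measured TCP pose, the force and the opening at its end, in the units of the state.
- ctrl.get_state(): the state, without advancing time (a new reading comes with each control period).
- imaging.get_image(name): name is "side" or "top" or "wrist"; returns a dict with "frame" (400x640x3 uint8, red, green, blue), "intrinsics" (3x3 intrinsics, pixels), "k1" (the pictures are not rectified: a ray, as slopes to the right and down, at radius r is drawn at 1 + k1 r^2 times it, then the intrinsics apply), "pose" (4x4, takes a point from camera to world coordinates). Camera axes: x right, y down, z forward; pixel columns grow to the right and rows downward; lengths in m; the calibration is good to about 2 mm. A picture is of the moment at which its call begins. There is no depth.
- close_job(): hands the job in, once; it reports no verdict.
Trained networks look in the newest picture that a camera, given by its name, has taken for a name from the list of things; names that differ only in an ending like _2 or _b are one class to them, and where a whole thing is asked for, a point or a joint stands for the part that bears it (a point fixed in the world has none). Each returns a list of dicts, best first, with "conf" (0 to 1); they miss things now and then, are a little off and sometimes report something else, mostly with a low value. They report only what shows in the picture. A call takes as long as a camera call. They do not tell look-alikes from the thing itself.
- finder.trace(label, camera): "region" (400x640 bool, what is visible of it) and "point" ([row, column] as shares, 0 to 1, of the picture: columns of its width, rows of its height, amid what is visible of it).
- finder.spot_point(label, camera): "point" ([row, column] as shares, 0 to 1, of the picture: columns of its width, rows of its height: a listed point, or the origin of a listed thing).
The state is a dict: "time": time; "joint_positions": joint angles; "qd": joint speeds; "joint_torque": joint torques, N m; "position": TCP position; "tool_rot": TCP orientation; "ft_force": force on the tool from outside, world axes, zero at the start; "torque": the same for the moment, N m; "grip_width": opening from 0.0 (shut) to 1.0 (fully open).
Only numpy, scipy, OpenCV 4.12 (cv2) and the standard library are available. Lean on these libraries where they do the work, as an engineer would, in place of code of your own. Each camera call takes 0.05 s, during which the arm holds its last target. There are 200 camera calls.

TASK

Take the charged battery pack (green band) out of the charging dock, set it down on the bench and let go so that you can take it again by its long sides, then load it into the rover: use the pack to push the orange spring gate back and hold it open while you lower the pack into the bay, contacts towards the gate and right way up. When you let go, the pack must lie flat and fully home against the fixed stop, under its lip, clamped there by the gate. Leave the red-banded pack in the dock and do not disturb the tyre, screwdriver or parts tray.

Things in the scene. Friction and masses are not known exactly. Their poses are not given: they have to be found in the camera images.
- charged_centre (a point): centre of the charged pack: loose blue block, GREEN band, 64 long (x) x 34 wide (y) x 32 high (z) mm, about 150 g; brass contacts on its +x end and a brass stripe on top there. It starts level in either dock slot. In the dock its long sides are covered to 2 mm below its top; only its ends, 4 mm beyond the dock, can be gripped
- charged_contacts (a point): middle of the contact end face of the charged pack, 32 mm along its +x from its centre
- flat_centre (a point): centre of the discharged pack: the same block with a RED band, in the other dock slot; stays there
- dock: black two-slot charging dock, fixed; origin at the centre of its underside. 56 mm long (x, along the packs), 102 mm wide, with a 30 mm high grey supply box on its +y side. Slots 36.5 mm wide, centred 23.7 mm either side of the origin along y, floor 14 mm and walls 44 mm above the bench, open at both ends and on top. The flat green mat between dock and rover is clear
- rover: red rover, fixed; origin on the bench under the centre of its battery bay, x along the bay from the fixed stop to the gate. Deck 190 x 110 mm, top at 50 mm; 4 wheels of 64 mm diameter at its corners. The bay floor is a raised strip 33 mm wide, 62 mm above the bench, so fingers can pass down beside the pack
- seat (a point): where the pack's centre lies when fully home, 16 mm above the bay floor; axes as the rover's, and the pack's x must point the same way. The fixed aluminium stop's face is at x = -32 mm; its lip reaches to x = -25 mm, 34 to 37 mm above the bay floor. Low cheeks (10 mm high, 40 mm apart, x -32 to -24 mm) flank the stop end
- gate (a joint): slide of the orange spring gate along the rover's +x, m: 0 at rest (bay too short for the pack), 0.028 at its end stop, 0.005 with the pack home. The spring pushes back with 5 N at 0, 12 N at 0.028. A level pack pushing it with its contact end clears the fixed lip on the way down from 0.017 on
- gate_face (a point): centre of the gate's push face, which looks to the rover's -x: 34 mm wide, 34 to 60 mm above the bay floor, at rover x = 22 mm at rest. Below it the gate is cut back by 5 mm: once the pack is down, the gate snaps over its contact end and pushes it to the stop
- tyre_centre (a point): centre of a loose spare tyre lying flat, 64 mm diameter, 24 mm thick; leave alone
- screwdriver_mid (a point): middle of a loose 170 mm screwdriver lying on the bench, x along it; leave alone
- tray_centre (a point): centre of a loose grey parts tray, 100 x 140 x 30 mm; leave alone
There are look-alikes about, which are no part of the job. What is shaped like the part that bears charged_centre but purple or white is not meant.

How it is judged:
By the outcome, as a careful person would: the job done as asked, in the order asked, and still so for the second after the job is handed in, with the robot touching nothing.
It also fails if it takes over 64 s, if anything falls off the work surface, if the arm or the gripper's body presses on something with over 40 N, if the wrist force passes 120 N, or if a joint passes its speed limit or range.

## Working session

There is one attempt and no reset: what is moved stays moved. The work goes in short steps, Python scripts to look and compute and a shell command to move; the robot and the scene stay as the last step left them, time stands still between calls to the robot, and variables do not carry over. Pictures are saved under pics/ and viewed, about 8 in all and at most 12, crops included, and the job is handed in when it is done.

```bash
mkdir -p pics; ls; python3 - <<'E'
from bench import ctrl, imaging, finder
import cv2, numpy as np
s=ctrl.get_state(); print(s)
ims=[]
for n in ("top","side"):
    d=imaging.get_image(n); cv2.imwrite(f"pics/{n}0.png",d["frame"][:,:,::-1]); print(n,d["intrinsics"],d["k1"],d["pose"])
    for l in ["charged_centre","charged_contacts","flat_centre","dock","rover","seat","gate_face","gate","tyre_centre","screwdriver_mid","tray_centre"]:
        try:
            r=finder.spot_point(l,n); print(n,l,[(round(q["conf"],2),round(q["point"][1]*640,1),round(q["point"][0]*400,1)) for q in r[:4]])
        except Exception as e: print(l,e)
E
```

```text
pics
{'time': 0.0, 'joint_positions': array([ 1.12913167,  0.32181908, -0.07008336,  1.45167957,  0.0226123 ,
        1.37080451, -0.05689217]), 'qd': array([-1.35089865e-04, -5.40794695e-05,  7.34575555e-04, -1.17085541e-04,
       -6.90398847e-04, -1.06426775e-03, -4.72081703e-04]), 'joint_torque': array([ 3.82304770e-04, -4.91292250e+01, -4.04002592e-01, -3.12534928e+01,
       -6.42914884e-02,  4.38415934e-02,  1.69747864e-04]), 'position': array([ 0.28582148, -0.58321013,  0.24346173]), 'tool_rot': array([-3.05856120e+00, -7.09376958e-01,  8.51888532e-04]), 'ft_force': array([-0.22464202,  0.35690578, -0.25794833]), 'torque': array([ 0.01720872, -0.0023016 ,  0.03723938]), 'grip_width': 1.0047900563099876}
top [[485.28957289   0.         317.92729437]
 [  0.         485.28957289 195.75422987]
 [  0.           0.           1.        ]] -0.12023690028602624 [[-2.81040783e-02 -9.84122374e-01  1.75252146e-01  3.95881017e-01]
 [-9.99594056e-01  2.84889616e-02 -3.19796942e-04  6.76583138e-02]
 [-4.67803233e-03 -1.75189991e-01 -9.84523531e-01  1.18080926e+00]
 [ 0.00000000e+00  0.00000
[... 1152 characters left out ...]
 [(0.79, 286.8, 206.3), (0.61, 226.5, 180.1), (0.57, 275.1, 169.0)]
side charged_contacts [(0.81, 214.5, 188.3), (0.58, 279.4, 195.2), (0.54, 284.2, 167.6), (0.31, 474.9, 280.4)]
side flat_centre [(0.7, 273.9, 154.6)]
side dock [(0.63, 273.4, 168.9)]
side rover [(0.7, 361.0, 361.2)]
side seat [(0.87, 364.7, 336.1)]
side gate_face [(0.56, 366.3, 313.7)]
gate it knows: charged_centre, charged_contacts, dock, flat_centre, gate_face, rover, screwdriver_mid, seat, tray_centre, tyre_centre
side tyre_centre [(0.89, 258.9, 290.3)]
side screwdriver_mid [(0.57, 398.6, 200.2), (0.54, 471.5, 280.4), (0.29, 273.3, 155.3)]
side tray_centre [(0.86, 472.4, 281.7), (0.69, 274.6, 155.2), (0.47, 360.6, 361.0)]
```

View pics/top0.png

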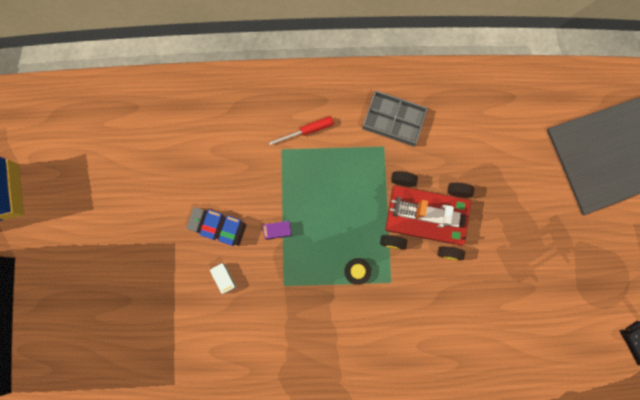

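View pics/side0.png

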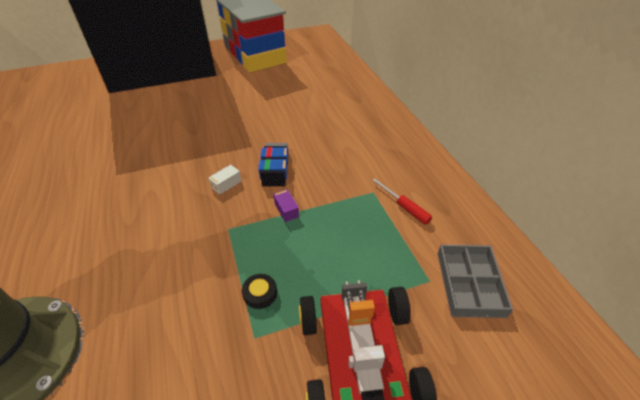

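Top view: candidates are the green-band pack (230,230), red-band pack (210,227), purple look-alike (279,230) and white look-alike (222,277). I choose (230,230). The rover is at (430,215), gate (orange) at about (424,209), white stop at about (447,215). I'll check this in a close crop and compute positions.

```bash
cat > h.py <<'E'
import cv2, numpy as np
from bench import ctrl, imaging, finder
from scipy.spatial.transform import Rotation as R
def ray(d,uv):
    K=d["intrinsics"]; p=np.array([(uv[0]-K[0,2])/K[0,0],(uv[1]-K[1,2])/K[1,1]])
    q=p.copy()
    for _ in range(20): q=p/(1+d["k1"]*(q@q))
    P=d["pose"]; return P[:3,3],P[:3,:3]@np.r_[q,1]
def onz(d,uv,z):
    o,v=ray(d,uv); return o+v*(z-o[2])/v[2]
def proj(d,X):
    P=d["pose"]; c=P[:3,:3].T@(np.asarray(X)-P[:3,3]); q=c[:2]/c[2]; q=q*(1+d["k1"]*(q@q))
    K=d["intrinsics"]; return q*[K[0,0],K[1,1]]+K[:2,2]
def tri(d1,u1,d2,u2):
    (a,v),(b,w)=ray(d1,u1),ray(d2,u2)
    t=np.linalg.lstsq(np.c_[v,-w],b-a,rcond=None)[0]
    p,q=a+t[0]*v,b+t[1]*w; return (p+q)/2,np.linalg.norm(p-q)
E
python3 - <<'E'
from h import *
t=imaging.get_image("top"); s=imaging.get_image("side")
np.set_printoptions(precision=4,suppress=True)
for n,a,b in [("charged",(228.8,230.2),(275.1,169)),("dock",(224.6,232.8),(273.4,168.9)),("rover",(421.8,216.8),(361,361.2)),("seat",(434.8,215.3),(364.7,336.1)),("gface",(423.7,209.9),(366.3,313.7)),("contacts",(234.3,216.6),(284.2,167.6)),("flat",(209.5,227.8),(273.9,154.6)),("tyre",(357.2,272),(258.9,290.3)),("tray",(392.8,121.6),(472.4,281.7)),("sd",(299.7,130.3),(398.6,200.2))]:
    print(n,*tri(t,a,s,b))
c=lambda f,x,y,w,h,k:cv2.resize(f[y:y+h,x:x+w],None,fx=k,fy=k,interpolation=cv2.INTER_CUBIC)
A=c(t["frame"],180,195,80,60,5);B=c(t["frame"],385,180,80,60,5)
C=c(s["frame"],240,130,80,60,5);D=c(s["frame"],320,280,80,60,5)
cv2.imwrite("pics/crop1.png",np.vstack([np.hstack([A,B]),np.hstack([C,D])])[:,:,::-1])
E
```

```text
charged [0.5259 0.2833 0.0259] 0.004431890913808953
dock [0.5224 0.295  0.0174] 0.007529428672301374
rover [ 0.5486 -0.1911 -0.018 ] 0.0006189211936021387
seat [ 0.5401 -0.198   0.0927] 0.006800923405008994
gface [ 0.5526 -0.1711  0.1036] 0.008557266930486073
contacts [0.551  0.2686 0.0367] 0.007453560849671454
flat [0.5336 0.3285 0.0329] 0.007547689597892597
tyre [ 0.4172 -0.0211  0.014 ] 0.0017817578644323067
tray [ 0.7954 -0.1305  0.0051] 0.008890476564867937
sd [0.7719 0.1094 0.0043] 0.005578787628065173
```

View pics/crop1.png

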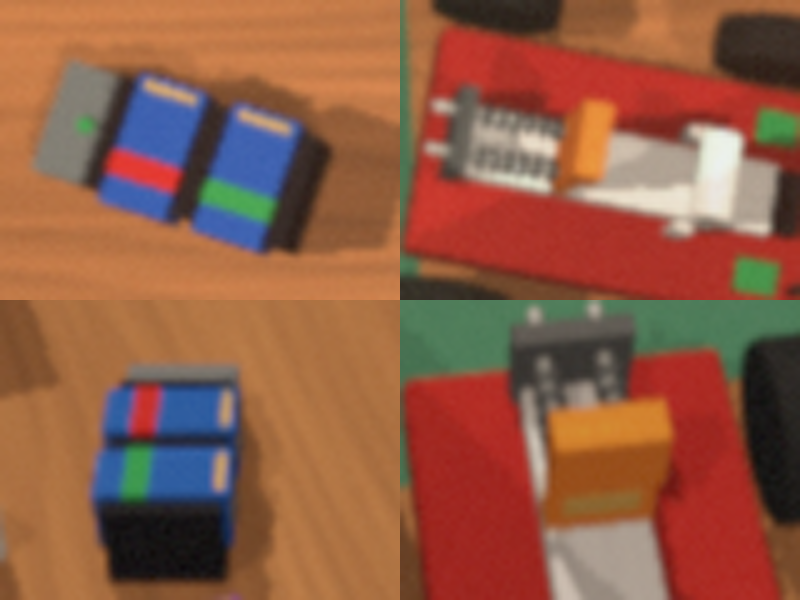

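Crop: green-banded pack is the lower slot, with its brass stripe at the far (+x world) end. The rover's gate (orange) is left, the white stop and lip right. The choice is confirmed. Now a wrist view over the rover on the way.

```bash
python3 -m jog '[[[3.3,-2,-0.65,0,0,0,8.7],[3.3,-2,-0.65,0,0,0,8.7],[3.3,-2,-0.65,0,0,0,8.7],[3.3,-2,-0.65,0,0,0,8.7],[3.3,-2,-0.65,0,0,0,8.7],[3.3,-2,-0.65,0,0,0,8.7],[3.3,-2,-0.65,0,0,0,8.7],[3.3,-2,-0.65,0,0,0,8.7],[3.3,-2,-0.65,0,0,0,8.7],[3.3,-2,-0.65,0,0,0,8.7],[3.3,-2,-0.65,0,0,0,8.7],[3.3,-2,-0.65,0,0,0,8.7]]]'
python3 -m jog '[[[0,0,0,0,0,-8.5,8.7],[0,0,0,0,0,-8.5,8.7],[0,0,0,0,0,-8.5,8.7],[0,0,0,0,0,-8.5,8.7],[0,0,0,0,0,-8.5,8.7],[0,0,0,0,0,-8.5,8.7],[0,0,0,0,0,0,8.7],[0,0,0,0,0,0,8.7]]]'
python3 - <<'E'
from h import *
np.set_printoptions(precision=4,suppress=True)
s=ctrl.get_state(); d=imaging.get_image("wrist")
print(s["position"],R.from_rotvec(s["tool_rot"]).as_matrix(),s["joint_positions"])
print(d["intrinsics"],d["k1"],d["pose"])
T=np.eye(4);T[:3,:3]=R.from_rotvec(s["tool_rot"]).as_matrix();T[:3,3]=s["position"];print("cam in tool",np.linalg.inv(T)@d["pose"])
cv2.imwrite("pics/w1.png",d["frame"][:,:,::-1])
for l in ["seat","gate_face","rover","tyre_centre"]:
    print(l,[(round(q["conf"],2),round(q["point"][1]*640,1),round(q["point"][0]*400,1)) for q in finder.spot_point(l,"wrist")[:3]])
E
```

```text
time: 2.4
position: [0.5367, -0.1925, 0.3231]
tool_rot: [3.06, 0.709, 0.001]
ft_force: [0.6, -0.8, 0.3]
grip_width: 1.0
time: 3.2
position: [0.536, -0.1939, 0.3226]
tool_rot: [2.46, 1.954, 0.0]
ft_force: [-0.5, 0.2, 0.6]
grip_width: 0.996
[ 0.536  -0.1939  0.3226] [[ 0.2266  0.974   0.0001]
 [ 0.974  -0.2266 -0.0002]
 [-0.0001  0.0002 -1.    ]] [ 0.6997  0.1495 -0.4488  1.5182  0.065   1.4885  0.0214]
[[314.2881   0.     320.201 ]
 [  0.     314.2881 199.2349]
 [  0.       0.       1.    ]] -0.032026458509092984 [[ 0.974  -0.2159 -0.0694  0.5543]
 [-0.2267 -0.9268 -0.2994 -0.1107]
 [ 0.0003  0.3073 -0.9516  0.463 ]
 [ 0.      0.      0.      1.    ]]
cam in tool [[-0.0002 -0.9516 -0.3072  0.0852]
 [ 1.     -0.0002  0.0001 -0.001 ]
 [-0.0001 -0.3072  0.9516 -0.1403]
 [ 0.      0.      0.      1.    ]]
seat [(0.86, 328.6, 162.7)]
gate_face [(0.92, 327.9, 147.5)]
rover [(0.63, 326.4, 153.8)]
tyre_centre [(0.69, 206.5, 51.4)]
```

View pics/w1.png

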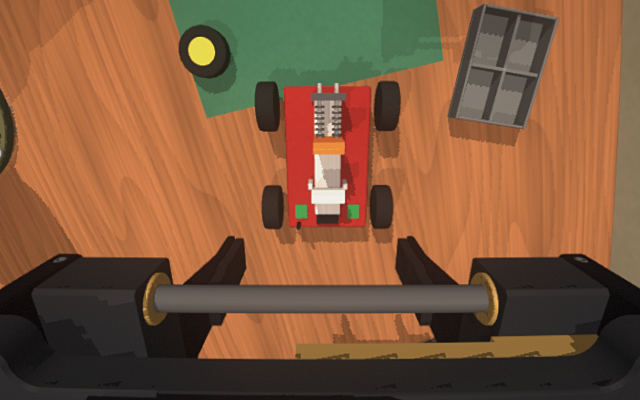

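Wrist view: the rover is nearly aligned with the tool. Gate top edge is about (328,147), lip about (328,195), deck spans columns 286–370, tyre at (204,51), tray at (503,67). Next I fit these by colour.

```bash
cat >> h.py <<'E'
def mask(f,kind):
    h=cv2.cvtColor(f,cv2.COLOR_RGB2HSV); H,S,V=[h[:,:,i].astype(int) for i in range(3)]
    m={"red":((H<5)|(H>174))&(S>170)&(V>70),"orange":(H>9)&(H<16)&(S>195)&(V>150),"white":(S<50)&(V>195),
       "blue":(H>100)&(H<125)&(S>120)&(V>50),"green":(H>50)&(H<80)&(S>140)&(V>80),"purple":(H>130)&(H<160)&(S>100)}[kind].astype(np.uint8)
    return m
def blobs(m,minA=30):
    n,l,st,c=cv2.connectedComponentsWithStats(m); return [(l==i,st[i],c[i]) for i in range(1,n) if st[i][4]>=minA]
def rect(d,m,z):
    ys,xs=np.nonzero(m); 
    cs,_=cv2.findContours(m.astype(np.uint8),cv2.RETR_EXTERNAL,cv2.CHAIN_APPROX_NONE)
    c=max(cs,key=cv2.contourArea)[:,0,:]; P=np.array([onz(d,p,z)[:2]*1000 for p in c]).astype(np.float32)
    (cx,cy),(w,h),a=cv2.minAreaRect(P); return (round(cx,1),round(cy,1)),(round(w,1),round(h,1)),round(a,2)
E
python3 - <<'E'
from h import *
d=imaging.get_image("wrist");f=d["frame"]
for k,z in [("red",.05),("orange",.122),("white",.099),("green",.05)]:
    m=mask(f,k); m[240:]=0
    for b,st,c in blobs(m): print(k,st,c.round(1),rect(d,b,z))
for l in ["seat","gate_face"]:
    q=finder.spot_point(l,"wrist")[0]["point"]; print(l,onz(d,(q[1]*640,q[0]*400),.078 if l=="seat" else .109))
r=finder.trace("rover","wrist")[0]["region"]; print(r.sum())
for y in (100,120,150,170,180): print(y, f[y,318:342:3].tolist())
E
```

```text
red [ 284   86   87  141 6978] [326.7 151.5] ((545.2, -190.1), (187.9, 108.5), 77.17)
red [322  87  12   6  72] [327.5  89.5] ((565.4, -102.7), (5.9, 13.7), 77.07)
orange [314 137  30   6 109] [328.2 139.5] ((553.4, -154.1), (5.3, 31.2), 77.06)
white [330 101   7  17  44] [331.4 107.7] ((565.5, -125.2), (17.3, 6.7), 77.56)
white [327 123   7  13  54] [329.9 129.2] ((557.5, -145.9), (13.4, 6.8), 77.4)
white [315 155  25  33 404] [323.3 168.2] ((543.3, -193.0), (38.8, 28.0), 76.76)
white [309 183  37  31 617] [327.6 198. ] ((535.5, -226.1), (38.1, 43.4), 75.3)
seat [ 0.54426898 -0.19213247  0.078     ]
gate_face [ 0.55195392 -0.16760667  0.109     ]Traceback (most recent call last):
  File "<stdin>", line 8, in <module>
IndexError: list index out of range
```

```bash
python3 -m jog '[[[4.4,-1.3,0.2,0,0,0,8.7],[4.4,-1.3,0.2,0,0,0,8.7],[4.4,-1.3,0.2,0,0,0,8.7],[4.4,-1.3,0.2,0,0,0,8.7],[4.4,-1.3,0.2,0,0,0,8.7],[4.4,-1.3,0.2,0,0,0,8.7],[4.4,-1.3,0.2,0,0,0,8.7],[4.4,-1.3,0.2,0,0,0,8.7],[4.4,-1.3,0.2,0,0,0,8.7],[4.4,-1.3,0.2,0,0,7,8.7],[0,0,0,0,0,0,8.7],[0,0,0,0,0,0,8.7]]]'
python3 - <<'E'
from h import *
np.set_printoptions(precision=4,suppress=True)
s=ctrl.get_state(); d=imaging.get_image("wrist");f=d["frame"]
print(s["position"],R.from_rotvec(s["tool_rot"]).as_matrix())
cv2.imwrite("pics/w2.png",f[:,:,::-1])
for k,z in [("blue",.046),("green",.046),("red",.046),("purple",.032)]:
    m=mask(f,k); m[240:]=0
    for b,st,c in blobs(m): print(k,st,c.round(1),rect(d,b,z))
for l in ["charged_centre","charged_contacts","flat_centre","dock"]:
    print(l,[(round(q["conf"],2),round(q["point"][1]*640,1),round(q["point"][0]*400,1),onz(d,(q["point"][1]*640,q["point"][0]*400),.03)) for q in finder.spot_point(l,"wrist")[:3]])
E
```

```text
time: 4.85
position: [0.5068, 0.2647, 0.3024]
tool_rot: [-2.566, -1.812, 0.001]
ft_force: [-0.0, -0.8, -0.0]
grip_width: 0.999
[0.5068 0.2647 0.3024] [[ 0.3345  0.9424 -0.0005]
 [ 0.9424 -0.3345  0.    ]
 [-0.0002 -0.0005 -1.    ]]
blue [324  97  31  29 734] [336.8 110.9] ((550.5, 323.2), (33.1, 36.2), 70.5)
blue [303  98  10  28 280] [307.5 111.5] ((514.3, 335.4), (32.0, 11.1), 70.01)
blue [304 136  11  28 274] [308.5 149.8] ((499.9, 291.2), (34.2, 12.8), 70.41)
blue [324 136  30  28 729] [336.8 149.4] ((535.3, 278.7), (34.2, 36.9), 70.49)
red [314  97  10  30 268] [318.1 111.4] ((527.0, 330.9), (34.3, 11.1), 70.44)
red [519 200  40  40 763] [537.7 221.3] ((763.8, 91.5), (23.7, 81.9), 19.39)
purple [334 194  39  46 942] [353.4 220.6] ((522.7, 175.7), (33.4, 71.9), 6.3)
charged_centre [(0.96, 329.7, 147.5, array([0.5253, 0.2826, 0.03  ])), (0.74, 246.5, 163.0, array([0.4141, 0.3003, 0.03  ])), (0.64, 351.4, 220.1, array([0.5208, 0.1757, 0.03  ]))]
charged_contacts [(0.97, 353.7, 148.2, array([0.5547, 0.2712, 0.03  ])), (0.94, 341.4, 198.0, array([0.5177, 0.2115, 0.03  ])), (0.79, 231.4, 178.4, array([0.3862, 0.2878, 0.03  ]))]
flat_centre [(0.82, 322.8, 110.3, array([0.5324, 0.3301, 0.03  ]))]
dock [(0.59, 323.0, 128.7, array([0.525 , 0.3084, 0.03  ]))]
```

View pics/w2.png

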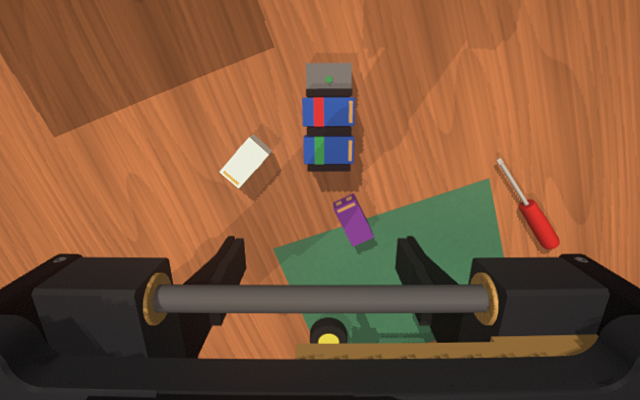

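Wrist view: green-band pack in the near slot, columns 304–354, row 150. Red is at row 111, purple (353,220), white (245,163). The tool yaw already matches (70.5°). Descend and grip the ends.

```bash
python3 -m jog '[[[2.3,1.0,2,0,0,0,8.7],[0,0,5,0,0,0,8.7],[0,0,5,0,0,0,8.7],[0,0,5,0,0,0,8.7],[0,0,4,0,0,0,8.7],[0,0,2.5,0,0,0,8.7],[0,0,1.5,0,0,0,8.7],[0,0,1,0,0,0,8.7],[0,0,0.7,0,0,0,8.7],[0,0,0,0,0,0,8.7],[0,0,0,0,0,0,8.7]]]' 25
python3 -m jog '[[[0,0,0,0,0,0,5.5],[0,0,0,0,0,0,5.5],[0,0,0,0,0,0,5.5],[0,0,0,0,0,0,5.5],[0,0,0,0,0,0,5.5],[0,0,0,0,0,0,5.5],[0,0,0,0,0,0,5.5]]]' 25
```

```text
time: 6.2
position: [0.5255, 0.282, 0.0367]
tool_rot: [2.57, 1.807, 0.003]
ft_force: [-1.3, 0.1, -0.3]
grip_width: 0.998
time: 6.9
position: [0.5247, 0.2817, 0.0358]
tool_rot: [-2.57, -1.807, -0.0]
ft_force: [-0.7, -0.7, 3.8]
grip_width: 0.733
```

Gripped (63.8 mm). The fingertips are level with the pack's bottom, so I re-grip 5 mm higher before lifting.

```bash
python3 -m jog '[[[0,0,0,0,0,0,7.2],[0,0,0,0,0,0,7.2],[0,0,-0.5,0,0,0,7.2],[0,0,0,0,0,0,5.5],[0,0,0,0,0,0,5.5],[0,0,0,0,0,0,5.5],[0,0,0,0,0,0,5.5],[0,0,-1,0,0,0,5.5],[0,0,-2,0,0,0,5.5],[0,0,-3,0,0,0,5.5],[0,0,-3,0,0,0,5.5],[0,0,-2,0,0,0,5.5]]]' 30
python3 -m jog '[[[0,0,-1,0,0,0,5.5],[-3.4,2,0,0,0,0,5.5],[-3.4,2,0,0,0,0,5.5],[-3.4,2,0,0,0,0,5.5],[-3.4,2,0,0,0,0,5.5],[-3.4,2,0,0,0,0,5.5],[-3.4,2,0,0,0,0,5.5]]]'
python3 -m jog '[[[0,0,0,0,0,-8.05,5.5],[0,0,0,0,0,-8.05,5.5],[0,0,0,0,0,-8.05,5.5],[0,0,0,0,0,-8.05,5.5],[0,0,0,0,0,-8.05,5.5],[0,0,0,0,0,-8.05,5.5],[0,0,0,0,0,-8.05,5.5],[0,0,0,0,0,-8.05,5.5],[0,0,0,0,0,-8.05,5.5],[0,0,0,0,0,-8.05,5.5],[0,0,0,0,0,-8.05,5.5],[0,0,0,0,0,-8.05,5.5]]]'
python3 -m jog '[[[0,0,0,0,0,0,5.5],[0,0,0,0,0,0,5.5]]]'
python3 - <<'E'
from h import *
np.set_printoptions(precision=4,suppress=True)
s=ctrl.get_state(); print(s["position"],R.from_rotvec(s["tool_rot"]).as_matrix())
d=imaging.get_image("wrist"); e=imaging.get_image("side")
c=e["frame"][120:270,220:420]; c=cv2.resize(c,(533,400)); 
cv2.imwrite("pics/w3.png",np.hstack([cv2.resize(d["frame"][140:400],(400,163)).repeat(1,0) if 0 else cv2.resize(d["frame"],(266,400)),c])[:,:,::-1])
E
```

```text
time: 8.1
position: [0.5249, 0.282, 0.1529]
tool_rot: [2.569, 1.807, 0.003]
ft_force: [0.8, -0.2, -0.9]
grip_width: 0.733
time: 8.8
position: [0.568, 0.0472, 0.1599]
tool_rot: [-2.569, -1.807, 0.002]
ft_force: [-0.1, 0.4, -1.4]
grip_width: 0.731
time: 10.0
position: [0.5678, 0.0488, 0.1598]
tool_rot: [-0.351, -3.12, 0.001]
ft_force: [-0.4, -0.4, -1.4]
grip_width: 0.733
time: 10.2
position: [0.5681, 0.0489, 0.16]
tool_rot: [-0.365, -3.119, 0.0]
ft_force: [-0.7, -0.9, -1.8]
grip_width: 0.735
[0.5681 0.0489 0.16  ] [[-0.9729  0.2311 -0.0012]
 [ 0.2312  0.9729  0.    ]
 [ 0.0012 -0.0002 -1.    ]]
```

View pics/w3.png

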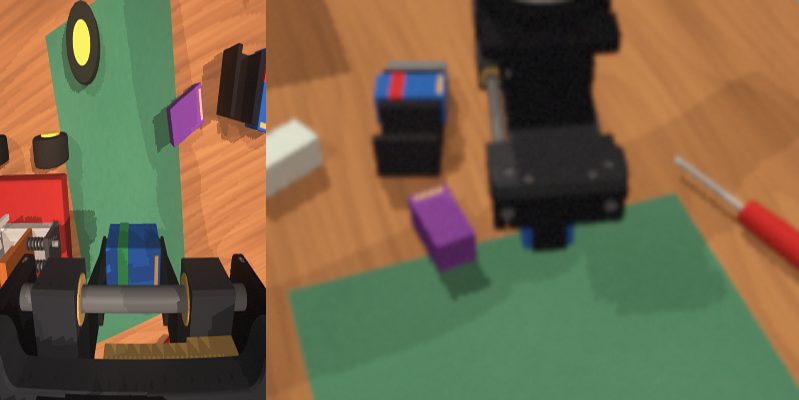

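The pack is held level with its contacts (stripe) towards world +y; purple, red and white are undisturbed. Set it down on the mat.

```bash
python3 -m jog '[[[0,0,4,0,0,0,5.5],[0,0,4,0,0,0,5.5],[0,0,3,0,0,0,5.5],[0,0,1.4,0,0,0,5.5],[0,0,0.4,0,0,0,5.5],[0,0,0.3,0,0,0,5.5],[0,0,0.1,0,0,0,5.5],[0,0,0,0,0,0,5.5]]]'
```

```text
time: 11.1
position: [0.5696, 0.0491, 0.0298]
tool_rot: [0.36, 3.119, -0.0]
ft_force: [-0.2, 0.4, -1.7]
grip_width: 0.73
```

```bash
python3 -m jog '[[[0,0,0.15,0,0,0,5.5],[0,0,0.1,0,0,0,5.5],[0,0,0,0,0,0,5.5]]]'
```

```text
time: 11.4
position: [0.5691, 0.0489, 0.0268]
tool_rot: [0.36, 3.12, -0.001]
ft_force: [-1.2, -0.9, 3.7]
grip_width: 0.733
```

Contact at 3.7 N. Release, rise, turn 90°.

```bash
python3 -m jog '[[[0,0,0,0,0,0,8.7],[0,0,0,0,0,0,8.7],[0,0,0,0,0,0,8.7],[0,0,0,0,0,0,8.7],[0,0,-1.5,0,0,0,8.7],[0,0,-3,0,0,0,8.7],[0,0,-4,0,0,0,8.7],[0,0,-4,0,0,0,8.7]]]'
python3 -m jog '[[[0,0,0,0,0,8,8.7],[0,0,0,0,0,8,8.7],[0,0,0,0,0,8,8.7],[0,0,0,0,0,8,8.7],[0,0,0,0,0,8,8.7],[0,0,0,0,0,8,8.7],[0,0,0,0,0,8,8.7],[0,0,0,0,0,8,8.7],[0,0,0,0,0,8,8.7],[0,0,0,0,0,8,8.7],[0,0,0,0,0,8,8.7],[0,0,0,0,0,2,8.7]]]'
python3 -m jog '[[[0,0,0,0,0,0,8.7],[0,0,0,0,0,0,8.7]]]'
python3 - <<'E'
from h import *
np.set_printoptions(precision=4,suppress=True)
s=ctrl.get_state(); print(s["position"],R.from_rotvec(s["tool_rot"]).as_matrix())
d=imaging.get_image("wrist"); cv2.imwrite("pics/w4.png",d["frame"][:,:,::-1])
for k in ("blue","green"):
    for b,st,c in blobs(mask(d["frame"],k)): print(k,st,rect(d,b,.032))
t=imaging.get_image("top")
for k in ("blue","green"):
    m=mask(t["frame"],k)
    for b,st,c in blobs(m,8):
        if 260<c[0]<390 and c[1]>140: print("top",k,st,rect(t,b,.032))
E
```

```text
time: 12.2
position: [0.5683, 0.0494, 0.1532]
tool_rot: [-0.359, -3.121, -0.0]
ft_force: [0.5, 0.2, 0.4]
grip_width: 0.999
time: 13.4
position: [0.5688, 0.0495, 0.1523]
tool_rot: [2.464, 1.948, 0.001]
ft_force: [-0.1, 0.4, 0.1]
grip_width: 0.998
time: 13.6
position: [0.5687, 0.0493, 0.1518]
tool_rot: [2.46, 1.954, 0.001]
ft_force: [-0.8, 0.4, 1.1]
grip_width: 0.999
[0.5687 0.0493 0.1518] [[ 0.2264  0.974   0.0007]
 [ 0.974  -0.2264 -0.    ]
 [ 0.0001  0.0007 -1.    ]]
blue [ 301  159   40   49 1653] ((571.7, 64.3), (42.5, 33.9), 76.9)
blue [302 221  38  14 530] ((562.3, 24.6), (12.6, 33.4), 76.88)
green [302 208  39  13 498] ((565.6, 37.1), (11.3, 33.6), 76.88)
```

View pics/w4.png

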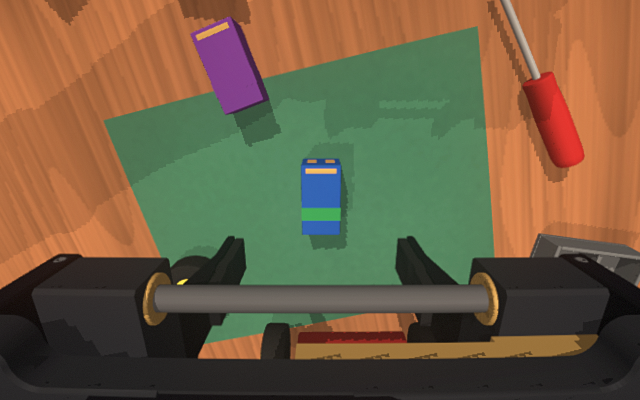

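The pack stands upright at (321,197), contacts towards tool +x; measured centre (568.1, 49.6) mm, yaw 76.9°. That matches the tool, so I descend and grip the long sides.

```bash
python3 -m jog '[[[0,0,4,0,0,0,8.7],[0,0,4,0,0,0,8.7],[0,0,2.5,0,0,0,8.7],[0,0,1.4,0,0,0,8.7],[0,0,0.65,0,0,0,8.7],[0,0,0,0,0,0,8.7]]]'
python3 -m jog '[[[0,0,0,0,0,0,2.5],[0,0,0,0,0,0,2.5],[0,0,0,0,0,0,2.5],[0,0,0,0,0,0,2.5],[0,0,0,0,0,0,2.5],[0,0,0,0,0,0,2.5],[0,0,0,0,0,0,2.5],[0,0,0,0,0,0,2.5],[0,0,0,0,0,0,2.5],[0,0,0,0,0,0,2.5]]]' 45
```

```text
time: 14.3
position: [0.5687, 0.0491, 0.0256]
tool_rot: [-2.461, -1.952, 0.0]
ft_force: [-0.1, 0.5, 1.2]
grip_width: 1.002
time: 15.3
position: [0.5686, 0.049, 0.0256]
tool_rot: [2.461, 1.952, -0.0]
ft_force: [0.0, -0.3, -0.1]
grip_width: 0.387
```

```bash
python3 -m jog '[[[0,0,-1,0,0,0,2.5],[0,0,-3.5,0,0,0,2.5],[0,0,-4,0,0,0,2.5],[0,0,-4,0,0,0,2.5],[0,0,-3,0,0,0,2.5],[0,0,-1,0,0,0,2.5],[0,0,0,0,0,0,2.5]]]'
python3 -m jog '[[[-4.3,0.52,0,0,0,0,2.5],[-4.3,0.52,0,0,0,0,2.5],[-4.3,0.52,0,0,0,0,2.5],[-4.3,0.52,0,0,0,0,2.5],[-4.3,0.52,0,0,0,0,2.5],[-4.3,0.52,0,0,0,0,2.5],[0,0,0,0,0,0,2.5],[0,0,0,0,0,0,2.5],[0,0,0,0,0,0,2.5]]]'
python3 - <<'E'
from h import *
np.set_printoptions(precision=4,suppress=True)
s=ctrl.get_state(); p=s["position"];M=R.from_rotvec(s["tool_rot"]).as_matrix(); print(p,M)
d=imaging.get_image("wrist"); f=d["frame"]; cv2.imwrite("pics/w5.png",f[:,:,::-1])
top=p[2]-.0256+.032
for k,z in [("blue",top),("green",top),("orange",.122),("red",.05),("white",.062)]:
    for b,st,c in blobs(mask(f,k)):
        r=rect(d,b,z); rel=M.T@(np.r_[r[0],0]/1000-np.r_[p[:2],0])*1000
        print(k,st,r,"tool xy",rel[:2].round(1))
E
```

```text
time: 16.0
position: [0.5693, 0.0491, 0.1919]
tool_rot: [2.46, 1.951, 0.003]
ft_force: [0.4, 1.5, -1.9]
grip_width: 0.39
time: 16.9
position: [0.5397, -0.2076, 0.1889]
tool_rot: [-2.457, -1.952, 0.001]
ft_force: [0.0, 0.4, -1.5]
grip_width: 0.387
[ 0.5397 -0.2076  0.1889] [[ 0.2263  0.9741 -0.0024]
 [ 0.9741 -0.2263  0.0021]
 [ 0.0015 -0.0028 -1.    ]]
blue [ 284  200   73   85 4978] ((543.1, -188.1), (43.5, 34.0), 77.01) tool xy [19.8 -1.1]
blue [ 288  313   65   20 1257] ((533.0, -231.7), (11.9, 33.1), 77.04) tool xy [-25.  -1.]
orange [303 140  43   9  93] ((553.7, -152.9), (5.2, 27.5), 76.92) tool xy [56.5  1.3]
red [ 258   65   49  189 6135] ((512.9, -175.2), (172.5, 40.1), 76.72) tool xy [ 25.5 -33.4]
red [314  65  19   7 125] ((565.4, -101.4), (4.7, 14.9), 76.91) tool xy [109.3   1. ]
red [ 341   65   48  196 6396] ((579.7, -194.7), (180.3, 39.2), 77.36) tool xy [21.6 36.1]
white [308  57   4  14  52] ((555.4, -96.7), (9.6, 2.4), 76.45) tool xy [111.6  -9.8]
white [335  57   4  14  41] ((576.5, -101.7), (9.6, 2.3), 82.78) tool xy [111.5  11.9]
white [315  86   9  38 128] ((555.6, -129.0), (29.1, 6.6), 76.64) tool xy [80.2 -2.3]
white [315 120  19  19 167] ((555.8, -150.2), (16.3, 13.3), 20.05) tool xy [59.6  2.7]
white [305 170  37  30 829] ((543.5, -195.6), (26.4, 31.8), 76.95) tool xy [12.6  1. ]
```

View pics/w5.png

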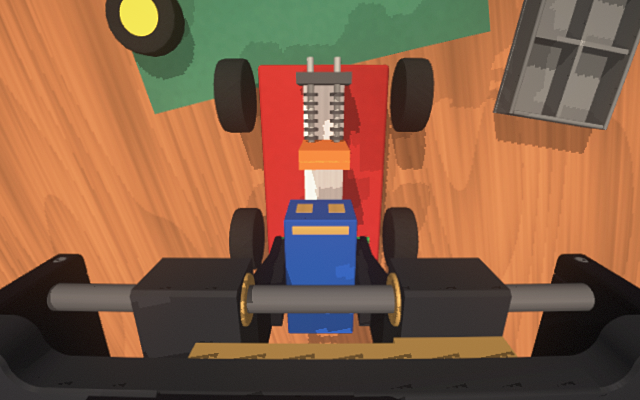

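Wrist view: the pack (284–357, row 265) is in line with the gate (324,155), and the bay axis is about 2 mm to tool +y. Correct that and lower to push height.

```bash
python3 -m jog '[[[0,0.2,2,0,0,0,2.5],[0,0,2,0,0,0,2.5],[0,0,1.5,0,0,0,2.5],[0,0,0,0,0,0,2.5],[0,0,0,0,0,0,2.5],[0,0,0,0,0,0,2.5]]]'
cat > look.py <<'E'
from h import *
import sys
np.set_printoptions(precision=4,suppress=True)
s=ctrl.get_state(); p=s["position"];M=R.from_rotvec(s["tool_rot"]).as_matrix(); print(p,M[:,0],s["ft_force"],s["grip_width"])
d=imaging.get_image("wrist"); f=d["frame"]; cv2.imwrite("pics/%s.png"%sys.argv[1],f[:,:,::-1])
top=p[2]-.0256+.032
for k,z in [("blue",top),("orange",.122),("red",.05),("white",.062)]:
    for b,st,c in blobs(mask(f,k)):
        r=rect(d,b,z); rel=M.T@(np.r_[r[0],0]/1000-np.r_[p[:2],0])*1000
        print(k,st,r,"tool xy",rel[:2].round(1))
E
python3 look.py w6
```

```text
time: 17.55
position: [0.543, -0.2097, 0.1367]
tool_rot: [2.46, 1.952, 0.001]
ft_force: [-0.7, 0.5, -2.4]
grip_width: 0.386
[ 0.543  -0.2097  0.1367] [ 0.2273  0.9738 -0.0003] [-0.7042  0.4715 -2.3515] 0.38648199996516014
blue [ 284  200   73   85 4917] ((546.5, -190.1), (43.5, 33.9), 76.77) tool xy [19.9 -1. ]
blue [ 288  313   65   20 1249] ((536.2, -233.7), (12.0, 33.1), 76.75) tool xy [-24.9  -1.1]
red [ 237   55   59  218 8724] ((512.2, -170.8), (164.5, 39.0), 75.65) tool xy [ 30.9 -38.8]
red [305  54  25   7 153] ((565.4, -100.5), (3.7, 16.0), 76.9) tool xy [111.4  -3. ]
red [ 339   54   60  216 8603] ((581.4, -185.3), (161.9, 39.6), 77.18) tool xy [32.5 31.9]
white [296  43   7  18 111] ((554.9, -96.2), (9.9, 3.8), 75.93) tool xy [113.2 -14.2]
white [331  43   7  18 103] ((576.3, -101.2), (9.9, 3.8), 77.39) tool xy [113.2   7.8]
white [306  80  24  67 941] ((557.4, -135.9), (42.5, 15.4), 77.32) tool xy [75.1 -2.7]
white [296 189  45  11 264] ((545.1, -190.0), (7.5, 31.6), 76.81) tool xy [19.6 -2.4]
```

```bash
python3 - <<'E'
import cv2
f=cv2.imread("pics/w6.png"); cv2.imwrite("pics/w6c.png",cv2.resize(f[30:330,200:440],None,fx=2,fy=2,interpolation=cv2.INTER_CUBIC))
E
```

```text
(no output)
```

View pics/w6c.png

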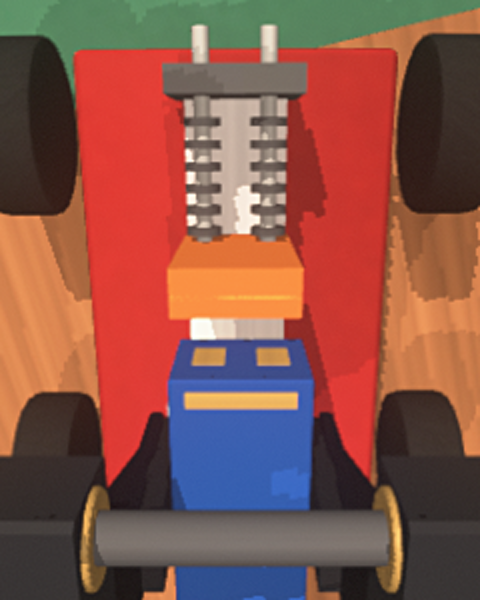

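Gate mid column is 317.7 and pack 320.5, so shift about 1.2 mm to tool −y with a slight yaw. Pack front is about 10 mm from the gate. Correct and push.

```bash
python3 -m jog '[[[0,-0.12,0.3,0,0,-0.4,2.5],[0,0,0,0,0,0,2.5],[0.4,0,0,0,0,0,2.5],[0.3,0,0,0,0,0,2.5],[0.2,0,0,0,0,0,2.5],[0.2,0,0,0,0,0,2.5],[0.2,0,0,0,0,0,2.5],[0,0,0,0,0,0,2.5],[0,0,0,0,0,0,2.5]]]' 55
python3 look.py w7 | head -5
```

```text
time: 18.5
position: [0.5434, -0.1992, 0.1328]
tool_rot: [2.455, 1.957, -0.004]
ft_force: [-1.1, -5.5, -0.8]
grip_width: 0.386
[ 0.5434 -0.1992  0.1328] [ 0.2226  0.9749 -0.003 ] [-1.1212 -5.4974 -0.767 ] 0.38586503647061654
blue [ 284  209   73   76 4590] ((546.3, -181.6), (39.2, 33.9), 77.11) tool xy [17.8 -1. ]
blue [ 288  313   65   20 1240] ((536.7, -223.3), (12.0, 33.1), 77.11) tool xy [-25.   -1.1]
red [ 240   70   60  202 8097] ((514.7, -164.5), (151.4, 39.3), 76.34) tool xy [ 27.4 -35.6]
red [309  70  25  10 249] ((565.2, -101.6), (5.6, 16.0), 77.13) tool xy [100.   -0.4]
```

Contact at 5.5 N, exactly where predicted. Push the gate open another 2 cm.

```bash
python3 -m jog '[[[0.5,0,0,0,0,0,2.5],[0.5,0,0,0,0,0,2.5],[0.4,0,0,0,0,0,2.5],[0.3,0,0,0,0,0,2.5],[0.2,0,0,0,0,0,2.5],[0.1,0,0,0,0,0,2.5],[0,0,0,0,0,0,2.5],[0,0,0,0,0,0,2.5]]]'
python3 look.py w8 | head -5
```

```text
time: 19.35
position: [0.5472, -0.1823, 0.1329]
tool_rot: [2.455, 1.954, -0.008]
ft_force: [-2.3, -10.0, -0.7]
grip_width: 0.385
[ 0.5472 -0.1823  0.1329] [ 0.2242  0.9745 -0.0063] [ -2.2968 -10.0091  -0.6689] 0.38497867550847636
blue [ 284  209   73   76 4648] ((550.1, -164.7), (39.3, 33.9), 77.02) tool xy [17.8 -1.1]
blue [ 288  313   65   20 1246] ((540.4, -206.4), (12.0, 33.3), 77.01) tool xy [-25.   -1.2]
orange [316 161  36  13  84] ((565.0, -131.0), (3.7, 18.0), 62.79) tool xy [54.   5.9]
orange [295 163  22   9  50] ((551.0, -129.0), (3.9, 10.2), 73.59) tool xy [52.8 -8.2]
```

```bash
python3 -m jog '[[[0.3,0,0,0,0,0,2.5],[0,0,0,0,0,0,2.5],[0,0,0,0,0,0,2.5]]]'
python3 look.py w9; python3 - <<'E'
import cv2
f=cv2.imread("pics/w9.png"); cv2.imwrite("pics/w9c.png",cv2.resize(f[30:330,200:440],None,fx=2,fy=2,interpolation=cv2.INTER_CUBIC))
E
```

```text
time: 19.7
position: [0.5477, -0.1797, 0.1329]
tool_rot: [2.455, 1.954, -0.008]
ft_force: [-2.7, -10.5, 0.3]
grip_width: 0.388
[ 0.5477 -0.1797  0.1329] [ 0.2244  0.9745 -0.0067] [ -2.6869 -10.4942   0.3354] 0.3878290918071678
blue [ 284  209   73   76 4646] ((550.7, -162.1), (39.3, 33.9), 77.01) tool xy [17.8 -1.1]
blue [ 288  313   65   20 1250] ((541.0, -203.9), (12.0, 33.3), 77.01) tool xy [-25.1  -1.1]
orange [294 162  61  21 184] ((560.8, -129.4), (8.8, 30.4), 66.18) tool xy [51.9  1.5]
red [ 242  100   59  172 6426] ((517.8, -154.9), (132.1, 39.7), 76.9) tool xy [ 17.4 -34.7]
red [309 100  25  14 294] ((565.1, -102.5), (8.6, 16.4), 77.03) tool xy [79.1 -0.4]
red [ 343  100   58  173 6501] ((585.0, -170.9), (133.2, 39.1), 77.3) tool xy [16.9 34.3]
red [354 317  16  11  68] ((559.3, -283.9), (10.5, 13.5), 76.76) tool xy [-99.   34.7]
red [278 318  10  10  61] ((492.8, -269.0), (9.8, 7.8), 74.99) tool xy [-99.4 -33.5]
white [300  58   7  46 238] ((557.8, -84.4), (26.8, 3.7), 76.94) tool xy [ 95.1 -11.6]
white [335  58   7  46 259] ((579.1, -89.3), (26.8, 3.8), 78.11) tool xy [95.1 10.3]
white [310 133  15  22 132] ((557.2, -124.8), (14.0, 9.3), 77.01) tool xy [55.6 -3.1]
white [326 133   7  13  44] ((565.7, -123.6), (8.0, 4.0), 77.67) tool xy [58.7  4.9]
```

View pics/w9c.png

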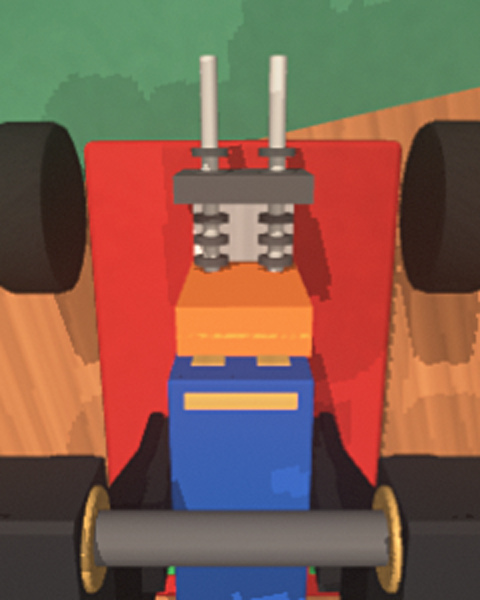

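Gate is open about 21 mm with the pack in full-width contact and lined up within 1 mm; rear end clears the lip by about 4 mm. Lower.

```bash
python3 -m jog '[[[0,0.06,0.3,0,0.4,0,2.5],[0,0,0.5,0,0,0,2.5],[0,0,0.7,0,0,0,2.5],[0,0,0.7,0,0,0,2.5],[0,0,0.7,0,0,0,2.5],[0,0,0.6,0,0,0,2.5],[0,0,0.4,0,0,0,2.5],[0,0,0.2,0,0,0,2.5],[0,0,0,0,0,0,2.5],[0,0,0,0,0,0,2.5]]]'
python3 look.py w10 | head -4
```

```text
time: 20.75
position: [0.5492, -0.1797, 0.0923]
tool_rot: [2.458, 1.955, 0.003]
ft_force: [-1.6, -9.8, 0.8]
grip_width: 0.386
[ 0.5492 -0.1797  0.0923] [0.2247 0.9744 0.0008] [-1.5602 -9.8214  0.7679] 0.38628570643370996
blue [ 285  244   71   41 1969] ((550.2, -170.8), (21.7, 33.6), 76.92) tool xy [ 8.9 -1.1]
blue [ 288  313   65   20 1233] ((542.5, -203.8), (11.9, 33.4), 76.9) tool xy [-24.9  -1.1]
orange [287 179  24   7  37] ((553.0, -123.4), (2.0, 8.4), 71.83) tool xy [55.8 -9. ]
```

```bash
python3 -m jog '[[[0,0,0.2,0,0,0,2.5],[0,0,0.15,0,0,0,2.5],[0,0,0.1,0,0,0,2.5],[0,0,0,0,0,0,2.5],[0,0,0,0,0,0,2.5]]]'; python3 -m jog '[[[0,0,0.1,0,0,0,2.5],[0,0,0,0,0,0,2.5]]]'
```

```text
time: 21.3
position: [0.5494, -0.1793, 0.088]
tool_rot: [2.458, 1.956, 0.004]
ft_force: [-1.7, -9.6, 2.0]
grip_width: 0.388
time: 21.5
position: [0.5494, -0.1792, 0.0876]
tool_rot: [2.457, 1.956, 0.003]
ft_force: [-3.4, -7.9, 5.2]
grip_width: 0.384
```

```bash
python3 -m jog '[[[0,0,0.05,0,0,0,2.5],[-0.2,0,0,0,0,0,2.5],[-0.2,0,0,0,0,0,2.5],[-0.2,0,0,0,0,0,2.5],[-0.2,0,0,0,0,0,2.5],[0,0,0,0,0,0,2.5],[0,0,0,0,0,0,2.5]]]'
python3 look.py w11 | head -4; python3 - <<'E'
import cv2,numpy as np
f=cv2.imread("pics/w11.png")
import sys; sys.path.insert(0,".")
from bench import imaging
s=imaging.get_image("side")["frame"][:,:,::-1]
a=cv2.resize(f[80:330,220:420],None,fx=2,fy=2); b=cv2.resize(s[270:395,310:410],None,fx=4,fy=4)
cv2.imwrite("pics/w11c.png",np.hstack([a,b]))
E
```

```text
time: 22.2
position: [0.5484, -0.1843, 0.0875]
tool_rot: [-2.456, -1.958, -0.007]
ft_force: [-3.0, -3.2, 6.4]
grip_width: 0.384
[ 0.5484 -0.1843  0.0875] [0.2225 0.9749 0.0039] [-2.9847 -3.1561  6.4346] 0.38440481964621936
blue [285 261  70  24 948] ((548.3, -179.7), (12.7, 33.5), 77.04) tool xy [ 4.5 -1.1]
blue [ 288  313   65   21 1244] ((541.7, -208.7), (12.5, 33.0), 78.9) tool xy [-25.3  -1.1]
red [ 219   94   72  180 9032] ((519.3, -144.0), (109.8, 38.8), 76.46) tool xy [ 32.8 -37.3]
```

View pics/w11c.png

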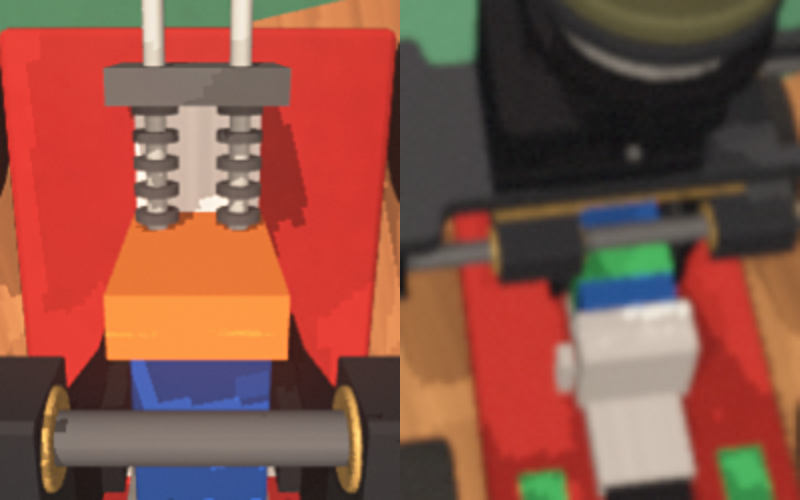

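Gate has snapped over the pack's contact end (crop 105–290, row 325), and the pack's tail is at the lip. It sits about 1 mm to tool +y. Ease off the downward pressure and continue to the stop.

```bash
python3 -m jog '[[[0,-0.1,-0.05,0,0,0,2.5],[-0.2,0,0,0,0,0,2.5],[-0.2,0,0,0,0,0,2.5],[0,0,0,0,0,0,2.5],[0,0,0,0,0,0,2.5]]]'
```

```text
time: 22.8
position: [0.5473, -0.1881, 0.0876]
tool_rot: [2.456, 1.958, 0.009]
ft_force: [1.6, -5.1, 6.1]
grip_width: 0.387
```

```bash
python3 -m jog '[[[-0.15,0,-0.05,0,0,0,2.5],[-0.15,0,0,0,0,0,2.5],[0,0,0,0,0,0,2.5],[0,0,0,0,0,0,2.5]]]'
```

```text
time: 23.2
position: [0.5467, -0.1901, 0.0876]
tool_rot: [-2.455, -1.959, -0.011]
ft_force: [1.4, -5.3, 4.1]
grip_width: 0.379
```

```bash
python3 -m jog '[[[0,0,0,0,0,0,5.5],[0,0,0,0,0,0,5.5],[0,0,0,0,0,0,5.5],[0,0,0,0,0,0,5.5]]]'; python3 -m jog '[[[0,0,-1,0,0,0,5.5],[0,0,-2,0,0,0,5.5],[0,0,-4,0,0,0,5.5],[0,0,-5,0,0,0,5.5],[0,0,-5,0,0,0,5.5],[-4,0,-3,0,0,0,5.5],[-4,0,-1,0,0,0,5.5],[0,0,0,0,0,0,5.5],[0,0,0,0,0,0,5.5]]]'
python3 - <<'E'
from h import *
np.set_printoptions(precision=4,suppress=True)
d=imaging.get_image("wrist");s=imaging.get_image("side"); f=d["frame"]
p=ctrl.get_state()["position"]; print(p)
ax=np.array([np.cos(np.deg2rad(77.1)),np.sin(np.deg2rad(77.1))]); o=np.array([545.2,-190.1])
for k,z in [("blue",.094),("green",.094),("orange",.122),("white",.099),("red",.05)]:
    m=mask(f,k)
    for b,st,c in blobs(m):
        r=rect(d,b,z); v=np.array(r[0])-o; print(k,st,r,"rover xy",round(v@ax,1),round(-v[0]*ax[1]+v[1]*ax[0],1))
a=cv2.resize(f[40:290,220:440],None,fx=2,fy=2,interpolation=cv2.INTER_CUBIC); b=cv2.resize(s["frame"][270:395,320:408],None,fx=4,fy=4,interpolation=cv2.INTER_CUBIC)
cv2.imwrite("pics/fin.png",np.hstack([a,b])[:,:,::-1])
E
```

```text
time: 23.6
position: [0.5449, -0.1876, 0.086]
tool_rot: [-2.449, -1.958, -0.008]
ft_force: [-0.0, -0.3, 0.1]
grip_width: 0.609
time: 24.5
position: [0.5269, -0.2689, 0.2965]
tool_rot: [-2.454, -1.955, -0.009]
ft_force: [-0.2, 1.5, 0.6]
grip_width: 0.632
[ 0.5275 -0.2665  0.2957]
blue [306  78  32  32 958] ((547.7, -180.3), (30.8, 32.7), 77.09) rover xy 10.1 -0.2
blue [307 122  30   6 180] ((540.7, -210.9), (5.2, 31.0), 77.08) rover xy -21.3 -0.3
white [ 300  126   43   39 1060] ((533.7, -232.5), (40.0, 44.6), 72.53) rover xy -43.9 1.7
red [ 272   16   98  165 9109] ((545.0, -190.1), (186.5, 108.6), 77.2) rover xy -0.0 0.2
```

View pics/fin.png

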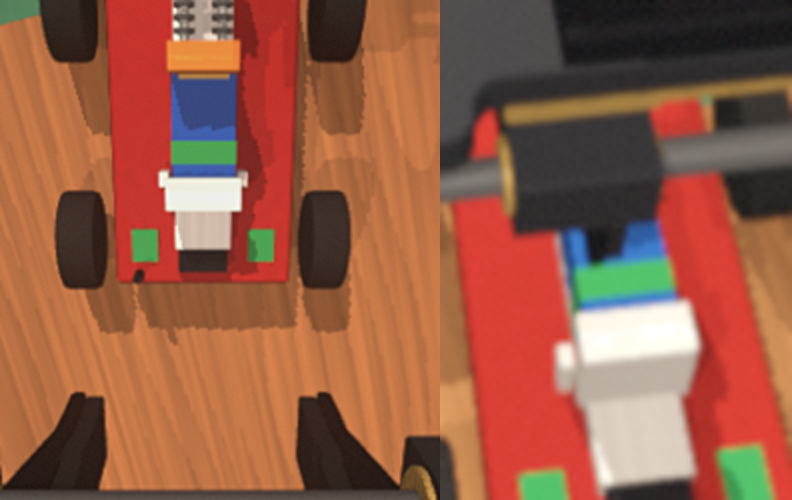

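Pack is flat between the stop and gate, under the lip, yaw 77.1° equal to the rover's. I'll quantify "home" via the gate slide from a pose like the first wrist view, with the arm clear.

```bash
python3 -m jog '[[[3.2,0,-1.3,0,0,0,8.7],[3.3,0,-1.4,0,0,0,8.7],[0,0,0,0,0,0,8.7],[0,0,0,0,0,0,8.7],[0,0,0,0,0,0,8.7]]]'
python3 - <<'E'
from h import *
d=imaging.get_image("wrist"); f1=d["frame"]; f0=cv2.imread("pics/w1.png")[:,:,::-1]
P1=d["pose"].copy(); P0=np.eye(4)
P0[:3]=[[0.974,-0.2159,-0.0694,0.5543],[-0.2267,-0.9268,-0.2994,-0.1107],[0.0003,0.3073,-0.9516,0.463]]
ax=np.array([np.cos(np.deg2rad(77.1)),np.sin(np.deg2rad(77.1))])
for n,f,P in (("rest",f0,P0),("now",f1,P1)):
    d["pose"]=P; f=np.ascontiguousarray(f)
    mr=mask(f,"red"); mr[240:]=0; b=max(blobs(mr),key=lambda q:q[1][4])[0]; r=rect(d,b,.05); o=np.array(r[0])
    h=cv2.cvtColor(f,cv2.COLOR_RGB2HSV).astype(int); m=((h[...,0]>7)&(h[...,0]<18)&(h[...,1]>180)&(h[...,2]>120)).astype(np.uint8); m[220:]=0
    for bb,st,c in blobs(m):
        if 305<c[0]<350:
            e=lambda v,z:(onz(d,(c[0],v),z)[:2]*1000-o)@ax
            print(n,"deck",r,"orange",st,c.round(1),"rear-edge x@z.096,.122:",round(e(st[1]+st[3]-.5,.096),1),"front x:",round(e(st[1]-.5,.122),1))
    for k in("blue","green"):
        for bb,st,c in blobs(mask(f,k),15):
            if 305<c[0]<350 and c[1]<240 and n=="now": q=rect(d,bb,.094); print(k,st,q,round((np.array(q[0])-o)@ax,1))
t=imaging.get_image("top"); s=imaging.get_image("side")
a=cv2.resize(t["frame"][80:300,180:480],None,fx=1.5,fy=1.5); b=cv2.resize(s["frame"][280:400,310:410],None,fx=3,fy=2.75,interpolation=cv2.INTER_CUBIC)
cv2.imwrite("pics/fin2.png",np.hstack([a,b])[:,:,::-1])
for l in ("tyre_centre","tray_centre","screwdriver_mid"): 
    q=finder.spot_point(l,"top"); print(l,[(round(x["point"][1]*640,1),round(x["point"][0]*400,1)) for x in q[:2]])
E
```

```text
time: 25.1
position: [0.5412, -0.205, 0.3226]
tool_rot: [-2.451, -1.958, -0.007]
ft_force: [-0.5, -0.3, -0.5]
grip_width: 0.969
rest deck ((545.0, -190.2), (188.1, 108.8), 77.17) orange [313 136  32  19 519] [328.6 145.3] rear-edge x@z.096,.122: 16.2 front x: 41.2
now deck ((545.0, -190.5), (187.1, 108.6), 77.18) orange [306 126  33  16 487] [322.1 134. ] rear-edge x@z.096,.122: 23.5 front x: 43.6
blue [309 143  28  24 650] ((547.7, -183.0), (27.3, 32.2), 77.25) 7.9
blue [309 177  27   5 135] ((540.6, -211.8), (5.0, 31.5), 77.25) -21.7
tyre_centre [(360.0, 271.4)]
tray_centre [(393.4, 117.7)]
screwdriver_mid [(297.7, 129.0)]
```

Band midpoint is −12.5 mm against −12.75 when centred, so the pack is about 0.3 mm from home. Gate slide averages about 5 mm. One pixel check that the bystanders didn't move, then hand in.

```bash
python3 - <<'E'
from h import *
from bench import close_job
a=cv2.imread("pics/top0.png"); t=imaging.get_image("top")["frame"][:,:,::-1]
for n,(x,y,w,h) in dict(tyre=(342,256,32,32),tray=(360,88,70,60),driver=(265,112,72,36),dock=(185,203,36,36)).items():
    A,B=[cv2.cvtColor(np.ascontiguousarray(i[y:y+h,x:x+w]),cv2.COLOR_BGR2GRAY).astype(np.float32) for i in (a,t)]
    print(n,cv2.phaseCorrelate(A,B,cv2.createHanningWindow((w,h),cv2.CV_32F)))
print(ctrl.get_state()["time"]); print(close_job())
E
```

```text
tyre ((0.0026121505793348376, 0.1511566278283034), 0.8995661702938378)
tray ((-0.08847882937709528, -0.05908993908406046), 0.8148196800991341)
driver ((0.12813600690223126, -0.18789563392255815), 0.8241761233887555)
dock ((-0.07740078653714022, 0.015208669368117711), 0.9355120846518764)
25.45
the job is handed in; nothing more can be done
None
```

The green-band pack is in the rover bay, and I handed the job in at about 25 s of robot time. I took it from the dock by its ends, set it on the mat and let go, then gripped it again by its long sides. With the pack I pushed the gate open about 21 mm and lowered it in. The gate snapped over the contact end; I eased the pack under the lip to the stop, let go and backed off.

**Last checks:**
- **Pose:** the pack lies flat under the lip with its contacts towards the gate. Its yaw matches the rover's to about 0.1°, and it sits about 0.3 mm off the bay axis.
- **Fully home:** the pack's position reads 0.3 to 0.75 mm from home in two views, which is within measurement error.
- **Bystanders:** the tyre, tray, screwdriver and the dock with the red-banded pack shifted less than 0.25 px in the top camera.

**What disagreed or failed:**
- **Gate slide:** the two edge measurements read 2.4 and 7.3 mm. Their mean is about 5 mm, as expected, but this check is weak.
- **Final picture:** the last overview could not be viewed because the picture limit was reached, so those checks are numeric only.

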